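# Put the loose batteries back in the organiser

### The arm

A 6-joint arm with a two-finger parallel gripper is mounted at the origin on the work surface. World frame = base frame: x ahead of the robot, y to its left, z up, the work surface at z = 0. Lengths are in m, angles in degrees, forces in N, time in s.
With the tool pointing down it reaches from about 0.25 to 0.725 m from the base axis. Payload 9.7 kg.
Tool frame: the origin (TCP) lies at the very end of the fingers, on their centre line; the grasp point (between the pads) lies 19 mm behind it; z points along the fingers, y is the line along which they close (so a half turn about z gives the same grasp; the last joint's range is limited). The gripper opens to 85 mm and grips with 20 to 120 N. Pads are 22 mm wide; open, the fingers measure 114 mm over their backs; the gripper's body (76 mm by 85 mm) begins 54 mm behind the grasp point. The pads swing forward as they close: fully open they stand 13 mm farther back than shut.
Start: joints at [74.886, 4.979, 10.078, 95.1, 0, 90], TCP at [0.143, 0.531, 0.231] pointing down, gripper open.
Joint ranges: [-179.16, 179.16], [-48.56, 103.87], [-65.8, 70.77], [-126.05, 130.52], [-82.76, 87.17], [-180, 180]. Speed limits (degrees/s): [127.2, 127.2, 147.25, 180, 180, 180].

### API

Orientations are given as [roll, pitch, yaw] about the fixed x, y, z axes, in that order (R = Rz(yaw) Ry(pitch) Rx(roll)).
In Python, from workcell import bot gives the robot as it stands.
- The arm moves only by the tool step_arm, never from a script. Its argument "targets" is a list of rows, each a list of 3 entries, a list of its own where there are three numbers: the opening, from 0 (shut) to 1 (fully open), then the shift along the world's x, y, z in mm, then the turn, a rotation vector about the world's x, y, z in rad. In form: [[grip, [tx, ty, tz], [wx, wy, wz]], ...]. A call has 1 to 8 rows; each row is the pose to reach, as a shift and turn from the pose commanded when the call began; what a row does not reach only later rows make up. A row lasts 1/10 s, in which the tool goes at most 50 mm and 8.59 degrees, less where a joint would pass 70% of its speed; a pose out of reach is approached as far as the arm can. A call with a gripper value outside its range is refused whole. The fingers move at their own pace and stop on an object; "force" is the grip in N (left out, the last holds). Time passes only in rows, so rows that repeat a pose let the fingers close. It gives the time, the measured TCP pose, the force, the opening and the grip force at its end, in the units of the state.
- bot.get_obs(): the state, without advancing time (a new reading comes with each control period).
- bot.camera(name): name is "side" or "top"; returns (picture, depth): 420x560x3 uint8, red, green, blue; 420x560 float32, m along the optical axis (not along the pixel's ray), 0 where there is no reading.
- bot.camera_params(name): a dict with "K" (3x3 intrinsics, pixels), "R" (3x3) and "t" (3): a world point X has camera coordinates R X + t. Camera axes: x right, y down, z forward; pixel columns grow to the right and rows downward; lengths in m; the calibration is good to about 2 mm. A picture is of the moment at which its call begins. camera_params takes no time and is no camera call.
- bot.job_done(): hands the job in; it is judged then, once.
The state is a dict: "time": time; "q": joint angles; "qd": joint speeds; "joint_efforts": joint torques, N m; "ee_pos": TCP position; "tcp_rot": TCP orientation; "wrist_force": force on the tool from outside, world axes, zero at the start; "torque": the same for the moment, N m; "opening": finger opening in m; "grasp_force": force on a finger pad.
Only numpy, scipy, OpenCV 4.12 (cv2) and the standard library are available. Lean on these libraries where they do the work, as an engineer would, in place of code of your own. Each camera call takes 0.05 s, during which the arm holds its last target. There are 200 camera calls.

### The job

Put the four loose batteries back into the battery organiser: lay the large, medium and slim round cells each in the cradle of its own size, and stand the block battery, which has slipped down into the slot of the tablet stand, upright with its terminals up in the well made for it. Leave the pale blue hearing aid case where it lies.

Things in the scene. Friction and masses are not known exactly. Their poses are not given: they have to be found in the camera images.
- cell_large: Large round battery (D size), 34.2 mm diameter, 61.5 mm long, 140 g, dark grey sleeve, bare metal band near the nub end. Origin: its middle, on its axis; x along its axis (it may have rolled about x; either end first will do). Starts lying on the table, axis 17 mm up.
- cell_medium: Medium round battery (C size), 26.2 mm diameter, 50 mm long, 66 g, dark grey sleeve, bare metal band near the nub end. Origin: its middle, on its axis; x along its axis (it may have rolled about x; either end first will do). Starts lying on the table, axis 13 mm up.
- cell_slim: Slim round battery (AA size), 14.5 mm diameter, 50.5 mm long, 23 g, dark grey sleeve, bare metal band near the nub end. Origin: its middle, on its axis; x along its axis (it may have rolled about x; either end first will do). Starts lying on the table, axis 7 mm up.
- cell_block: Block battery (9 V size), 26.5 (x) x 17.5 (y) x 48.5 mm tall incl. two 3 mm snap terminals on top, 45 g, dark grey with a metal band. Origin: centre of underside. Starts upright in the stand's slot, underside on the slot floor, its x along the slot (the stand's y); only the top 18.5 mm stands out above the stand, 15.5 mm of it flat side.
- cradle_large: Fixed beige plastic insert 92 (x) x 72 (y) x 14 mm, one of four, 2 by 2 in any order, in a low organiser tray (rim and insert tops 17 mm above the table). Origin: centre of underside, 3 mm above the table. Large cell's V cradle along x: 77.5 mm between end walls, 40 wide at the rim, 11.5 deep, faces slope 30 deg; a cell let go in it settles on y = 0, its axis at z = 22.2 mm.
- cradle_medium: Fixed beige plastic insert 92 (x) x 72 (y) x 14 mm, one of four, 2 by 2 in any order, in a low organiser tray (rim and insert tops 17 mm above the table). Origin: centre of underside, 3 mm above the table. Medium cell's V cradle along x: 66 mm between end walls, 32 wide at the rim, 9.2 deep, faces slope 30 deg; a cell let go in it settles on y = 0, its axis at z = 19.9 mm.
- cradle_slim: Fixed beige plastic insert 92 (x) x 72 (y) x 14 mm, one of four, 2 by 2 in any order, in a low organiser tray (rim and insert tops 17 mm above the table). Origin: centre of underside, 3 mm above the table. Slim cell's V cradle along x: 66 mm between end walls, 18 wide at the rim, 5.2 deep, faces slope 30 deg; a cell let go in it settles on y = 0, its axis at z = 17.2 mm.
- well_block: Fixed beige plastic insert 92 (x) x 72 (y) x 14 mm, one of four, 2 by 2 in any order, in a low organiser tray (rim and insert tops 17 mm above the table). Origin: centre of underside, 3 mm above the table. Rectangular well for the block battery, upright walls, 40.5 (x) x 31.5 (y) mm, 12 deep, floor at z = 2 mm; the block stands in it loosely, its x along the well's x or across.
- stand: Birch plywood tablet stand, fixed, a block 80 mm along x, 130 mm along y, 38 mm high, with a vertical slot 22 mm wide along its whole y length through its middle (x = 0); the slot floor is 8 mm above the table. Origin: centre of its underside on the table.
- hearing_case: Pale blue hearing aid case, 74 mm along x, 50 mm along y, 28 mm high, rounded edges, loose, 90 g; a bystander. Origin: centre of its underside.
Things that resemble listed ones, but are neither listed nor needed, are in the scene too. Leave any orange or yellow look-alike of the cell_large alone.

How it is judged (in metres and radians):
At the end, for the whole second after the job is handed in: Each round cell lies in the cradle of its size: along the trough (0.12 rad), on its middle line (5 mm), its centre within 11 mm of the middle, seated at the stated height (4 mm); the block stands in its well, terminals up (0.12 rad), on the floor (4 mm); all at rest (x of cell_large in the frame of cradle_large between -0.011 and 0.011 m and y of cell_large in the frame of cradle_large between -0.005 and 0.005 m and z of cell_large in the frame of cradle_large between 0.0182 and 0.0262 m and angle between the x axis of cell_large and the x axis of cradle_large, either way round below 0.12 rad and linear speed of each of cell_large, cell_medium, cell_slim, cell_block below 0.02 m/s and angular speed of each of cell_large, cell_medium, cell_slim, cell_block below 0.3 rad/s and x of cell_medium in the frame of cradle_medium between -0.011 and 0.011 m and y of cell_medium in the frame of cradle_medium between -0.005 and 0.005 m and z of cell_medium in the frame of cradle_medium between 0.0159 and 0.0239 m and angle between the x axis of cell_medium and the x axis of cradle_medium, either way round below 0.12 rad and x of cell_slim in the frame of cradle_slim between -0.011 and 0.011 m and y of cell_slim in the frame of cradle_slim between -0.005 and 0.005 m and z of cell_slim in the frame of cradle_slim between 0.0132 and 0.0212 m and angle between the x axis of cell_slim and the x axis of cradle_slim, either way round below 0.12 rad and x of cell_block in the frame of well_block between -0.013 and 0.013 m and y of cell_block in the frame of well_block between -0.011 and 0.011 m and z of cell_block in the frame of well_block between -0.002 and 0.006 m and angle between cell_block's own z axis and vertical below 0.12 rad); the robot touches nothing.
It fails at once if The hearing aid case is shoved more than 25 mm or tipped over (distance of hearing_case from where it was at the start of the episode above 0.025 m or angle between hearing_case's own z axis and vertical above 0.5 rad).
It also fails if it takes over 109 s, if anything falls off the work surface, if the arm or the gripper's body presses on something with over 40 N, if the wrist force passes 120 N, or if a joint passes its speed limit or range.

## Working session

There is one attempt and no reset: what is moved stays moved. The work goes in short steps, Python scripts to look and compute and a tool call to move; the robot and the scene stay as the last step left them, time stands still between calls to the robot, and variables do not carry over. Pictures are saved under pics/ and viewed, at most 14 in all, crops included, and the job is handed in when it is done.

Besides the shell and the picture viewer there is one more tool, called after "Call:" as name(argument=value, ...) on one line, values as JSON. step_arm: Moves the arm, as the interface text tells. Its arguments: {"type":"object","properties":{"targets":{"type":"array","items":{"type":"array"}},"force":{"type":"number"}},"required":["targets"]}

```bash
mkdir -p pics; ls; cat > h.py <<'E'
import numpy as np, cv2
from workcell import bot
def snap(name,tag):
    im,d=bot.camera(name); cv2.imwrite(f'pics/{tag}.png',im[:,:,::-1]); np.savez(f'{tag}.npz',im=im,d=d); return im,d
def world(name,d):
    p=bot.camera_params(name);K,R,t=p['K'],p['R'],p['t']
    v,u=np.mgrid[:d.shape[0],:d.shape[1]]
    c=np.stack([(u-K[0,2])/K[0,0]*d,(v-K[1,2])/K[1,1]*d,d],-1)
    W=(c-np.array(t))@np.array(R); W[d<=0]=np.nan; return W
E
python3 - <<'E'
from h import *
for n in('top','side'):
    im,d=snap(n,n+'0'); p=bot.camera_params(n); print(n,p)
    cv2.imwrite(f'pics/{n}0b.png',cv2.resize(im[:,:,::-1],(800,600),interpolation=cv2.INTER_CUBIC))
o=bot.get_obs();print(o)
E
```

```text
pics
top {'K': array([[415.73146272,   0.        , 281.6784666 ],
       [  0.        , 415.73146272, 199.60936285],
       [  0.        ,   0.        ,   1.        ]]), 'R': array([[-0.00730947, -0.9986675 ,  0.05108624],
       [-0.99394907,  0.00165667, -0.10982945],
       [ 0.10959847, -0.05157992, -0.99263674]]), 't': array([-0.02591828,  0.57263191,  0.73026579])}
side {'K': array([[544.05288014,   0.        , 283.91094221],
       [  0.        , 544.05288014, 213.4739594 ],
       [  0.        ,   0.        ,   1.        ]]), 'R': array([[ 0.86073986, -0.50890602, -0.01189787],
       [-0.28933706, -0.46987359, -0.83396815],
       [ 0.41882092,  0.72127212, -0.5516843 ]]), 't': array([-0.49697816,  0.18384869,  1.03138615])}
{'time': 0.1, 'q': array([7.48865955e+01, 5.00697676e+00, 1.00387570e+01, 9.50999529e+01,
       7.21877571e-04, 9.00004623e+01]), 'qd': array([-0.014706  , -0.15326058, -0.04284418, -0.06202156,  0.04520663,
       -0.05640561]), 'joint_efforts': array([ 3.58934240e-04, -5.21563840e+01,  4.65652370e+01,  1.59511861e-02,
        2.91731703e-05, -3.70651094e-06]), 'ee_pos': array([0.14334314, 0.53077333, 0.23066117]), 'tcp_rot': array([-1.79931827e+02, -7.21327024e-04,  1.64886132e+02]), 'wrist_force': array([ 0.63935869,  1.22067518, -0.01724887]), 'torque': array([-0.05615001,  0.00025985,  0.03344104]), 'grasp_force': 0.0, 'opening': 0.0850410519737745}
```

View pics/top0b.png

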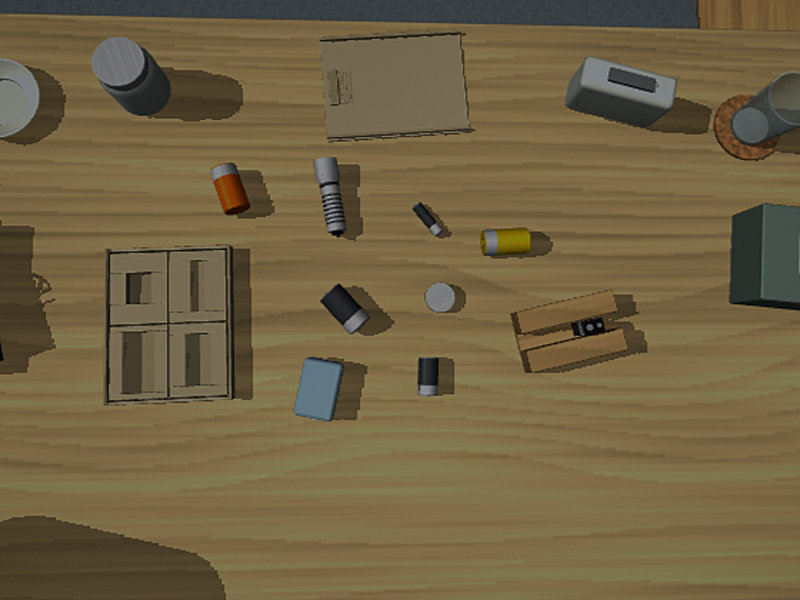

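View pics/side0b.png

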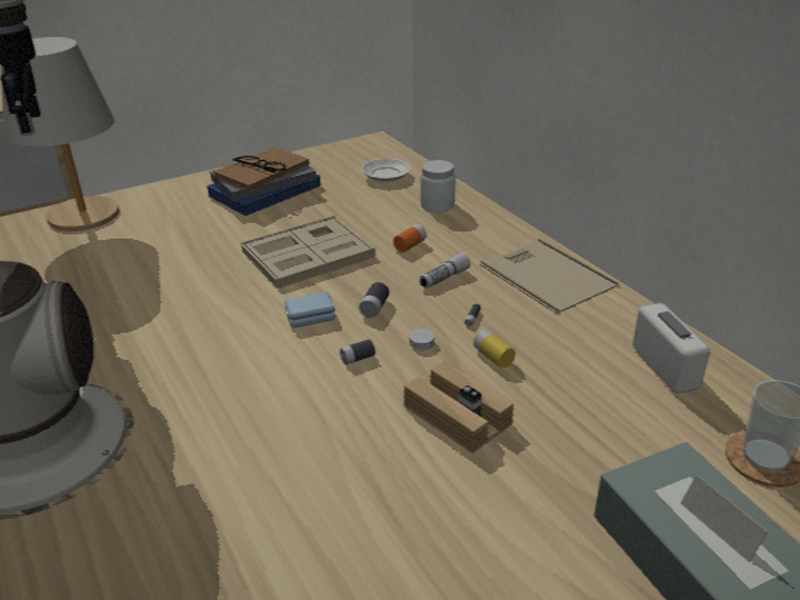

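Top view (800x600 scale): the large cell candidate is at (345,308), medium at (428,376), slim at (428,219). The block is in the stand at (592,326), the tray at (170,325) with its well top-left at (139,288), and the case at (319,389). The orange (230,188) and yellow (506,241) cells are look-alikes; the flashlight (330,195) and lid (440,297) aren't needed. The dark grey sleeves fit the description. I'll measure sizes and check an enlarged crop.

```bash
cat >> h.py <<'E'
def blobs(name,d,zmin=.004,region=None):
    W=world(name,d); m=(W[...,2]>zmin)&(W[...,0]>.15)&(W[...,0]<.72)&(abs(W[...,1])<.5)
    n,l,s,c=cv2.connectedComponentsWithStats(m.astype(np.uint8))
    return W,l,s,c,n
E
python3 - <<'E'
from h import *
f=np.load('top0.npz');im,d=f['im'],f['d']
W,l,s,c,n=blobs('top',d)
for i in range(1,n):
    if s[i,4]<40: continue
    P=W[l==i]; r=cv2.minAreaRect((P[:,:2]*1000).astype(np.float32))
    print(i,s[i,:5]*1,c[i].round(),'rect mm',np.round(r[0],1),np.round(r[1],1),round(r[2],1),'zmax',np.round(np.percentile(P[:,2],[50,90,98])*1000,1), im[l==i].mean(0).round())
# tray depth map
x0,y0,x1,y1=70,165,170,290
Z=W[...,2][y0:y1,x0:x1]; 
print('table z',np.nanmedian(W[300:330,200:300,2]))
a=cv2.resize(im[90:290,60:460],(800,400),interpolation=cv2.INTER_CUBIC)
b=cv2.convertScaleAbs(np.nan_to_num(Z)*1000,alpha=10); b=cv2.resize(b,(400,500),interpolation=cv2.INTER_NEAREST)
cv2.imwrite('pics/crop1.png',a[:,:,::-1]); cv2.imwrite('pics/tray.png',b)
E
```

```text
1 [148 120  27  31 546] [161. 134.] rect mm [699.3 195.6] [54.6 34.6] 20.7 zmax [31.5 35.  36. ] [100.  50.  15.]
2 [221 121  21  45 578] [232. 142.] rect mm [680.3  64.4] [83.7 28.5] 9.1 zmax [25.  28.9 31.5] [77. 78. 80.]
25 [289 142  21  23 198] [299. 153.] rect mm [664.5 -63.6] [50.5 14.7] 38.2 zmax [13.4 15.4 16.4] [52. 53. 55.]
27 [ 511  142   35   72 2072] [527. 180.] rect mm [ 611.2 -487.4] [126.4  25. ] 0.0 zmax [53.  70.9 72.1] [50. 59. 53.]
63 [336 159  35  20 606] [353. 169.] rect mm [ 632.7 -164.5] [34.  61.1] 3.3 zmax [31.4 34.9 36. ] [107.  95.  29.]
85 [  71  171   93  113 9730] [117. 227.] rect mm [526.4 274.5] [198.6 166.4] 2.2 zmax [16.8 19.  20.4] [100.  91.  69.]
131 [224 199  35  35 620] [241. 216.] rect mm [543.4  45.9] [61.1 34.2] 42.2 zmax [32.  34.8 35.8] [49. 50. 52.]
132 [298 198  21  21 342] [307. 208.] rect mm [558.6 -78.6] [37.8 37.9] 89.6 zmax [15.  16.9 17.7] [122. 123. 125.]
137 [ 357  203   82   58 3140] [397. 232.] rect mm [ 513.6 -245.3] [ 80.1 130.9] 12.8 zmax [37.7 40.1 54.7] [106.  84.  52.]
206 [ 205  250   36   46 1182] [222. 272.] rect mm [441.6  79.5] [50.4 78.7] 77.5 zmax [28.4 30.1 31.1] [ 89. 110. 122.]
208 [292 250  15  28 383] [299. 263.] rect mm [455.7 -60.6] [26.1 49.6] 88.8 zmax [24.3 27.  28.3] [53. 55. 56.]
table z 0.00025473255503690855
```

View pics/crop1.png

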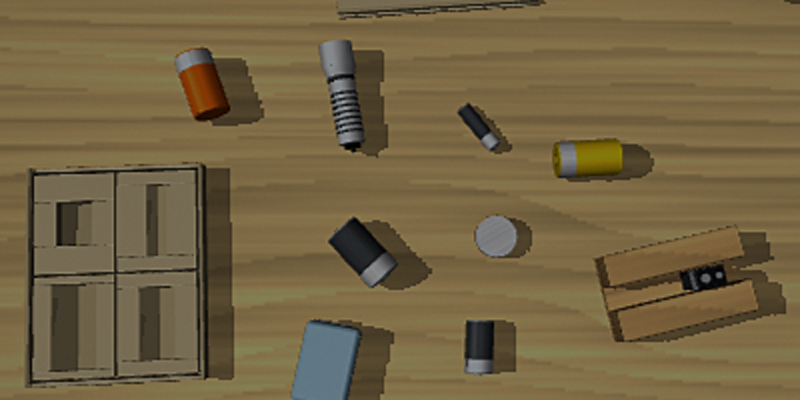

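View pics/tray.png

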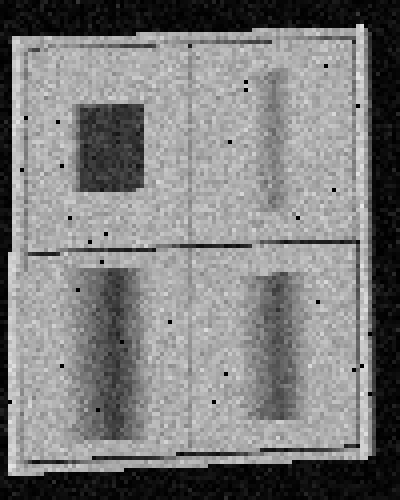

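The crop confirms the choice by size and colour: the dark large cell (61x34 mm) at crop (363,252), medium (50x26) at (479,347), slim (50x15) at (478,127), and the block at (703,277). In the tray depth picture the inserts are: well top-left, slim top-right, large bottom-left, medium bottom-right.

```bash
cat > m.py <<'E'
from h import *
def rect(P):
    r=cv2.minAreaRect((P[:,:2]*1000).astype(np.float32)); b=cv2.boxPoints(r)
    e=[b[1]-b[0],b[2]-b[1]]; L=max(e,key=np.linalg.norm)
    return np.round(r[0],1),sorted(np.round(r[1],1)),round(float(np.degrees(np.arctan2(L[1],L[0]))+90)%180-90,1)
if __name__=='__main__':
    f=np.load('top0.npz');im,d=f['im'],f['d']; W,l,s,c,n=blobs('top',d)
    for k,i in dict(large=131,medium=208,slim=25,stand=137,case=206,tray=85).items(): print(k,rect(W[l==i]))
    P=W[l==137]; Q=P[P[:,2]>.047]; print('block',rect(Q),len(Q),Q[:,:2].mean(0),np.percentile(Q[:,2],[50,90]))
    Z=cv2.medianBlur(np.nan_to_num(W[...,2]).astype(np.float32),3)
    x,y=117,227
    for nm,(a,b,e,g) in dict(well=(77,178,115,225),slim=(121,178,157,225),large=(77,230,115,280),medium=(121,230,157,277)).items():
        Zs=Z[b:g,a:e]; m=(Zs<.0145); nn,ll,ss,cc=cv2.connectedComponentsWithStats(m.astype(np.uint8))
        k=1+np.argmax(ss[1:,4]); P=W[b:g,a:e][ll==k]; P=P[~np.isnan(P).any(1)]; print(nm,rect(P),P[:,:2].mean(0)*1000,P[:,2].min())
    # stand slot edges in block frame
E
python3 m.py
```

```text
large (array([543.4,  45.9]), [np.float64(34.2), np.float64(61.1)], 42.2)
medium (array([455.7, -60.6]), [np.float64(26.1), np.float64(49.6)], -1.2)
slim (array([664.5, -63.6]), [np.float64(14.7), np.float64(50.5)], 38.2)
stand (array([ 513.6, -245.3]), [np.float64(80.1), np.float64(130.9)], -77.2)
case (array([441.6,  79.5]), [np.float64(50.4), np.float64(78.7)], -12.5)
tray (array([526.4, 274.5]), [np.float64(166.4), np.float64(198.6)], 2.2)
block (array([ 518.8, -267. ]), [np.float64(17.3), np.float64(27.0)], -76.6) 152 [ 0.51835477 -0.26577413] [0.05445636 0.05656149]
well (array([572.3, 312.2]), [np.float64(28.9), np.float64(40.0)], 2.5) [572.7186964  313.63913526] 0.001998698343365543
slim (array([575.3, 236.3]), [np.float64(10.0), np.float64(65.1)], 0.1) [576.7295762  236.38309929] 0.010026318220700062
large (array([477.9, 306.3]), [np.float64(32.8), np.float64(76.9)], 2.0) [477.51719148 308.15732228] 0.0035747970047020202
medium (array([480.8, 232.3]), [np.float64(24.2), np.float64(65.7)], 1.5) [480.19863506 233.05193825] 0.004848644745023152
```

Call:
step_arm(targets=[[0.7,[22,-41,-9],[0,0,0.03]],[0.7,[44,-82,-18],[0,0,0.06]],[0.7,[66,-123,-27],[0,0,0.09]],[0.7,[88,-164,-36],[0,0,0.12]],[0.7,[110,-205,-45],[0,0,0.15]],[0.7,[132,-246,-54],[0,0,0.18]],[0.7,[154,-287,-63],[0,0,0.21]],[0.7,[176,-328,-72],[0,0,0.243]]], force=50)

```text
time: 0.9
ee_pos: [0.3197, 0.2012, 0.1588]
tcp_rot: [180.0, 0.0, 178.9]
wrist_force: [1.3, 1.2, 0.7]
opening: 0.0599
grasp_force: 0.0
```

Call:
step_arm(targets=[[0.7,[22,-41,-10],[0,0,0]],[0.7,[44,-82,-20],[0,0,0]],[0.7,[66,-123,-30],[0,0,0]],[0.7,[88,-164,-40],[0,0,0]],[0.7,[110,-205,-60],[0,0,0]],[0.7,[127,-240,-75],[0,0,0]],[0.7,[136,-262,-90],[0,0,0]],[0.7,[136,-262,-100],[0,0,0]]])

```text
time: 1.7
ee_pos: [0.4554, -0.0613, 0.0576]
tcp_rot: [-180.0, -0.1, 178.6]
wrist_force: [-0.9, -0.2, 0.1]
opening: 0.0596
grasp_force: 0.0
```

Call:
step_arm(targets=[[0.7,[0,0,-25],[0,0,0]],[0.7,[0,0,-45],[0,0,0]],[0.7,[0,0,-52],[0,0,0]],[0.3,[0,0,-52],[0,0,0]],[0,[0,0,-52],[0,0,0]],[0,[0,0,-52],[0,0,0]],[0,[0,0,-52],[0,0,0]],[0,[0,0,-52],[0,0,0]]], force=50)

```text
time: 2.5
ee_pos: [0.4562, -0.0589, 0.0086]
tcp_rot: [180.0, 0.1, 178.8]
wrist_force: [-1.4, 2.4, 7.1]
opening: 0.0242
grasp_force: 49.3
```

```bash
python3 -c "
from h import *
o=bot.get_obs();print(o['q'].round(1),o['opening'],o['grasp_force'],o['ee_pos'])
im,d=snap('side','s1');cv2.imwrite('pics/s1c.png',cv2.resize(im[180:300,150:350],(800,480),interpolation=cv2.INTER_CUBIC)[:,:,::-1])"
```

```text
[ -7.4  -5.7 -25.3  70.3   0.   -6.2] 0.02419576058009282 49.3154901266098 [ 0.4561802  -0.05891061  0.00860159]
```

View pics/s1c.png

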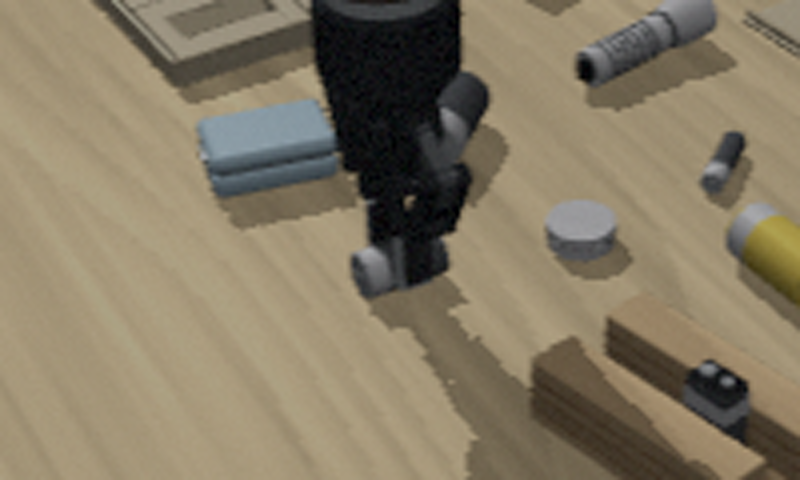

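Medium is gripped slightly above its axis (opening 24.2 mm against a 26.2 mm diameter, with an upward push of 7 N). I'll regrip lower.

Call:
step_arm(targets=[[0.5,[0,0,0],[0,0,0]],[0.5,[0,0,-2],[0,0,0]],[0.5,[0,0,-5],[0,0,0]],[0.5,[0,0,-5],[0,0,0]],[0.1,[0,0,-5],[0,0,0]],[0.1,[0,0,-5],[0,0,0]],[0.1,[0,0,-5],[0,0,0]],[0.1,[0,0,-5],[0,0,0]]], force=50)

```text
time: 3.35
ee_pos: [0.4555, -0.0591, 0.0023]
tcp_rot: [-180.0, 0.0, 178.8]
wrist_force: [0.9, 0.2, 1.2]
opening: 0.0245
grasp_force: 49.1
```

Call:
step_arm(targets=[[0.1,[0,0,25],[0,0,0]],[0.1,[0,0,65],[0,0,0]],[0.1,[0,15,100],[0,0,0]],[0.1,[3,60,105],[0,0,0.01]],[0.1,[7,105,105],[0,0,0.02]],[0.1,[11,150,105],[0,0,0.03]],[0.1,[15,195,105],[0,0,0.04]],[0.1,[20,240,105],[0,0,0.05]]])

```text
time: 4.15
ee_pos: [0.4752, 0.1829, 0.1073]
tcp_rot: [180.0, 0.0, -178.3]
wrist_force: [1.1, -0.6, -0.6]
opening: 0.0243
grasp_force: 49.2
```

Call:
step_arm(targets=[[0.1,[3,30,0],[0,0,0.01]],[0.1,[5,48,-10],[0,0,0.01]],[0.1,[5,51,-30],[0,0,0.01]],[0.1,[5,51,-60],[0,0,0.01]],[0.1,[5,51,-80],[0,0,0.01]],[0.1,[5,51,-86],[0,0,0.01]],[0.1,[5,51,-90],[0,0,0.01]],[0.1,[5,51,-90],[0,0,0.01]]])

```text
time: 4.95
ee_pos: [0.4806, 0.2317, 0.018]
tcp_rot: [180.0, 0.0, -177.8]
wrist_force: [-0.4, -0.1, -0.1]
opening: 0.0245
grasp_force: 49.3
```

Call:
step_arm(targets=[[0.1,[0,0,-2],[0,0,0]],[0.1,[0,0,-3.5],[0,0,0]],[0.1,[0,0,-3.5],[0,0,0]],[0.33,[0,0,-3.5],[0,0,0]],[0.4,[0,0,-3.5],[0,0,0]],[0.5,[0,0,-3.5],[0,0,0]],[0.5,[0,0,10],[0,0,0]],[0.5,[0,0,40],[0,0,0]]])

```text
time: 5.75
ee_pos: [0.4792, 0.2312, 0.0564]
tcp_rot: [-179.9, -0.2, -177.8]
wrist_force: [0.6, 0.3, -0.2]
opening: 0.0426
grasp_force: 0.0
```

Call:
step_arm(targets=[[0.5,[0,0,30],[0,0,0]],[0.8,[10,-30,45],[0,0,0.12]],[0.8,[20,-65,45],[0,0,0.24]],[0.8,[35,-105,45],[0,0,0.37]],[0.8,[50,-145,35],[0,0,0.5]],[0.8,[62,-177,20],[0,0,0.62]],[0.8,[63,-186,0],[0,0,0.698]],[0.8,[63,-186,0],[0,0,0.698]]])

```text
time: 6.55
ee_pos: [0.5424, 0.0443, 0.0557]
tcp_rot: [179.9, -0.2, -137.8]
wrist_force: [-0.5, 0.1, 0.3]
opening: 0.0681
grasp_force: 0.0
```

```bash
python3 -c "
from h import *
im,d=snap('side','s2');cv2.imwrite('pics/s2c.png',cv2.resize(im[120:300,150:390],(800,600),interpolation=cv2.INTER_CUBIC)[:,:,::-1])"
```

```text
(no output)
```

View pics/s2c.png

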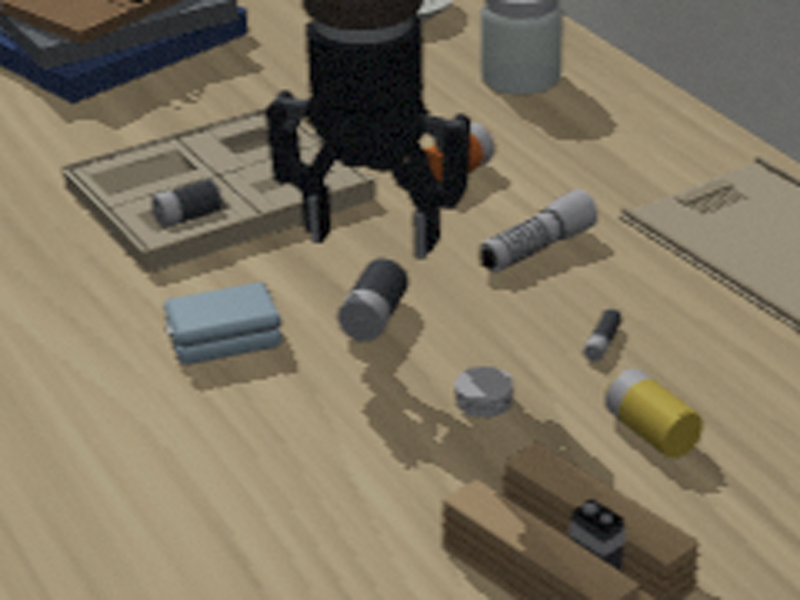

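The medium cell lies in its cradle at (187,202), and the open fingers straddle the large cell at (375,298). Next I descend and grip.

Call:
step_arm(targets=[[0.8,[1,1,-25],[0,0,0]],[0.8,[1,1,-45],[0,0,0]],[0.8,[1,1,-50],[0,0,0]],[0.3,[1,1,-50],[0,0,0]],[0.1,[1,1,-50],[0,0,0]],[0.1,[1,1,-50],[0,0,0]],[0.1,[1,1,-50],[0,0,0]],[0.1,[1,1,-50],[0,0,0]]], force=60)

```text
time: 7.4
ee_pos: [0.5455, 0.0473, 0.0093]
tcp_rot: [-179.9, 0.2, -137.8]
wrist_force: [-0.7, 1.4, 6.9]
opening: 0.032
grasp_force: 59.5
```

Call:
step_arm(targets=[[0.6,[0,0,0],[0,0,0]],[0.6,[-1,-1,-3],[0,0,0]],[0.6,[-1,-1,-4],[0,0,0]],[0.6,[-1,-1,-4],[0,0,0]],[0.1,[-1,-1,-4],[0,0,0]],[0.1,[-1,-1,-4],[0,0,0]],[0.1,[-1,-1,-4],[0,0,0]],[0.1,[-1,-1,-4],[0,0,0]]])

```text
time: 8.2
ee_pos: [0.5435, 0.046, 0.0035]
tcp_rot: [-180.0, 0.0, -137.8]
wrist_force: [-1.2, -0.2, 1.9]
opening: 0.0322
grasp_force: 59.7
```

Call:
step_arm(targets=[[0.1,[0,0,25],[0,0,0]],[0.1,[0,0,65],[0,0,0]],[0.1,[-5,15,95],[0,0,-0.1]],[0.1,[-15,55,100],[0,0,-0.22]],[0.1,[-26,95,100],[0,0,-0.34]],[0.1,[-38,135,100],[0,0,-0.46]],[0.1,[-48,175,100],[0,0,-0.58]],[0.1,[-58,215,100],[0,0,-0.698]]])

```text
time: 9.0
ee_pos: [0.4847, 0.2624, 0.103]
tcp_rot: [-180.0, -0.0, -178.0]
wrist_force: [0.8, 1.1, -2.2]
opening: 0.0328
grasp_force: 59.9
```

Call:
step_arm(targets=[[0.1,[-5,32,0],[0,0,0]],[0.1,[-7,44,-10],[0,0,0]],[0.1,[-7,46,-35],[0,0,0]],[0.1,[-7,46,-65],[0,0,0]],[0.1,[-7,46,-80],[0,0,0]],[0.1,[-7,46,-85],[0,0,0]],[0.1,[-7,46,-85],[0,0,0]]])

```text
time: 9.7
ee_pos: [0.4782, 0.3063, 0.0181]
tcp_rot: [-180.0, -0.1, -177.8]
wrist_force: [0.7, -0.5, -0.5]
opening: 0.0324
grasp_force: 60.1
```

Call:
step_arm(targets=[[0.1,[0,0,-2],[0,0,0]],[0.1,[0,0,-4],[0,0,0]],[0.1,[0,0,-4],[0,0,0]],[0.42,[0,0,-4],[0,0,0]],[0.5,[0,0,-4],[0,0,0]],[0.6,[0,0,-4],[0,0,0]],[0.6,[0,0,10],[0,0,0]],[0.6,[0,0,45],[0,0,0]]])

```text
time: 10.5
ee_pos: [0.4769, 0.3059, 0.0616]
tcp_rot: [-179.8, -0.3, -177.8]
wrist_force: [-0.2, 0.7, -0.5]
opening: 0.0514
grasp_force: 0.0
```

Call:
step_arm(targets=[[0.6,[0,0,30],[0,0,0]],[0.5,[19,-37,45],[0,0,0.08]],[0.5,[38,-74,45],[0,0,0.16]],[0.5,[57,-111,45],[0,0,0.24]],[0.5,[76,-148,45],[0,0,0.32]],[0.5,[95,-185,45],[0,0,0.4]],[0.5,[114,-222,45],[0,0,0.48]],[0.5,[133,-259,45],[0,0,0.56]]])

```text
time: 11.3
ee_pos: [0.6122, 0.0463, 0.1095]
tcp_rot: [-180.0, 0.1, -145.5]
wrist_force: [0.7, 0.0, -0.5]
opening: 0.0424
grasp_force: 0.0
```

Call:
step_arm(targets=[[0.5,[19,-37,-5],[0,0,0.06]],[0.5,[38,-74,-15],[0,0,0.068]],[0.5,[51,-104,-30],[0,0,0.068]],[0.5,[54,-111,-50],[0,0,0.068]],[0.5,[54,-111,-60],[0,0,0.068]],[0.5,[54,-111,-60],[0,0,0.068]]])

```text
time: 11.9
ee_pos: [0.6644, -0.0626, 0.0471]
tcp_rot: [179.9, -0.1, -141.8]
wrist_force: [0.4, 0.2, 0.4]
opening: 0.0426
grasp_force: 0.0
```

```bash
python3 -c "
from h import *
im,d=snap('side','s3');cv2.imwrite('pics/s3c.png',cv2.resize(im[120:300,150:390],(800,600),interpolation=cv2.INTER_CUBIC)[:,:,::-1])
print(bot.get_obs()['ee_pos'])"
```

```text
[ 0.66494523 -0.06231609  0.04842128]
```

View pics/s3c.png

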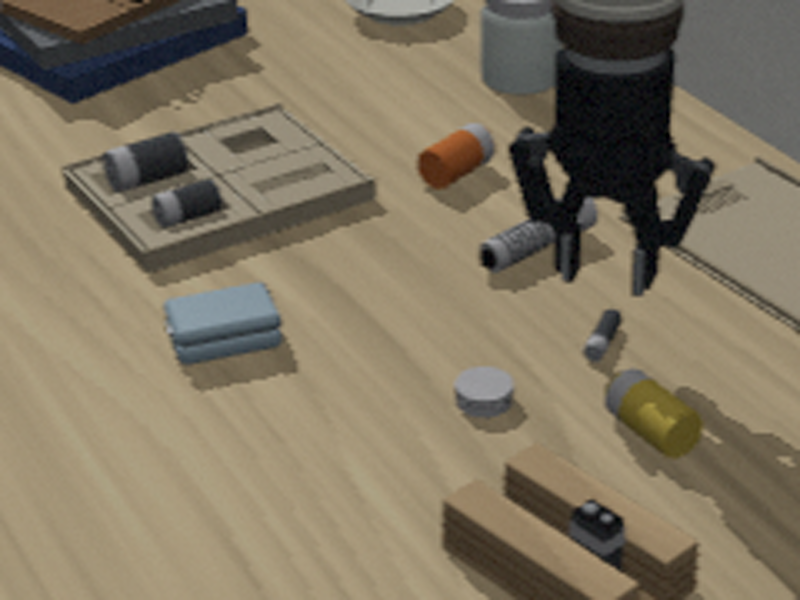

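The large cell (145,160) and the medium cell (187,202) both sit in their cradles. The fingers are above the slim cell at (603,335).

Call:
step_arm(targets=[[0.5,[0,-1,-25],[0,0,0]],[0.5,[0,-1,-42],[0,0,0]],[0.5,[0,-1,-47],[0,0,0]],[0.5,[0,-1,-47],[0,0,0]],[0.1,[0,-1,-47],[0,0,0]],[0,[0,-1,-47],[0,0,0]],[0,[0,-1,-47],[0,0,0]],[0,[0,-1,-47],[0,0,0]]], force=40)

```text
time: 12.75
ee_pos: [0.6662, -0.0638, 0.003]
tcp_rot: [-179.9, 0.1, -141.8]
wrist_force: [-0.2, 1.4, 7.3]
opening: 0.0127
grasp_force: 39.2
```

Call:
step_arm(targets=[[0,[0,0,25],[0,0,0]],[0,[0,0,65],[0,0,0]],[0,[-5,20,95],[0,0,-0.1]],[0,[-17,58,100],[0,0,-0.2]],[0,[-29,97,100],[0,0,-0.3]],[0,[-41,136,100],[0,0,-0.4]],[0,[-53,175,100],[0,0,-0.5]],[0,[-65,214,100],[0,0,-0.6]]])

```text
time: 13.55
ee_pos: [0.5999, 0.1513, 0.1018]
tcp_rot: [180.0, 0.0, -176.4]
wrist_force: [0.7, -0.0, 0.1]
opening: 0.0126
grasp_force: 39.3
```

Call:
step_arm(targets=[[0,[-12,39,0],[0,0,-0.028]],[0,[-23,74,-5],[0,0,-0.028]],[0,[-26,86,-20],[0,0,-0.028]],[0,[-26,86,-45],[0,0,-0.028]],[0,[-26,86,-70],[0,0,-0.028]],[0,[-26,86,-78],[0,0,-0.028]],[0,[-26,86,-78],[0,0,-0.028]]])

```text
time: 14.25
ee_pos: [0.5737, 0.2352, 0.022]
tcp_rot: [-179.9, -0.1, -177.8]
wrist_force: [0.4, 0.2, -0.0]
opening: 0.0126
grasp_force: 39.3
```

Call:
step_arm(targets=[[0,[2,1,-2],[0,0,0]],[0,[2,1,-4],[0,0,0]],[0,[2,1,-4],[0,0,0]],[0.18,[2,1,-4],[0,0,0]],[0.25,[2,1,-4],[0,0,0]],[0.35,[2,1,-4],[0,0,0]],[0.35,[2,1,10],[0,0,0]],[0.35,[2,1,45],[0,0,0]]])

```text
time: 15.05
ee_pos: [0.5747, 0.2363, 0.0665]
tcp_rot: [-179.9, -0.3, -177.8]
wrist_force: [1.3, 0.7, -0.4]
opening: 0.0296
grasp_force: 0.0
```

Call:
step_arm(targets=[[0.4,[0,0,30],[0,0,0]],[0.6,[-5,-45,50],[0,0,-0.125]],[0.6,[-10,-90,50],[0,0,-0.25]],[0.6,[-15,-135,50],[0,0,-0.375]],[0.6,[-20,-180,50],[0,0,-0.5]],[0.6,[-25,-225,50],[0,0,-0.625]],[0.6,[-30,-270,50],[0,0,-0.75]],[0.6,[-35,-315,50],[0,0,-0.875]]])

```text
time: 15.85
ee_pos: [0.5411, -0.0798, 0.1197]
tcp_rot: [179.9, 0.1, 131.8]
wrist_force: [0.5, -0.4, 0.1]
opening: 0.0514
grasp_force: 0.0
```

Call:
step_arm(targets=[[0.6,[-5,-45,0],[0,0,-0.125]],[0.6,[-10,-90,0],[0,0,-0.25]],[0.6,[-15,-135,0],[0,0,-0.375]],[0.6,[-20,-175,-5],[0,0,-0.5]],[0.6,[-21,-188,-20],[0,0,-0.5]],[0.6,[-21,-188,-35],[0,0,-0.5]],[0.6,[-21,-188,-35],[0,0,-0.5]]])

```text
time: 16.55
ee_pos: [0.5193, -0.2648, 0.0809]
tcp_rot: [-179.8, -0.2, 103.5]
wrist_force: [0.8, 0.8, -0.0]
opening: 0.051
grasp_force: 0.0
```

```bash
python3 -c "
from h import *
im,d=snap('side','s4');cv2.imwrite('pics/s4c.png',cv2.resize(im[130:320,150:403],(800,600),interpolation=cv2.INTER_CUBIC)[:,:,::-1])
print(bot.get_obs()['ee_pos'])"
```

```text
[ 0.51983695 -0.2645999   0.08217269]
```

View pics/s4c.png

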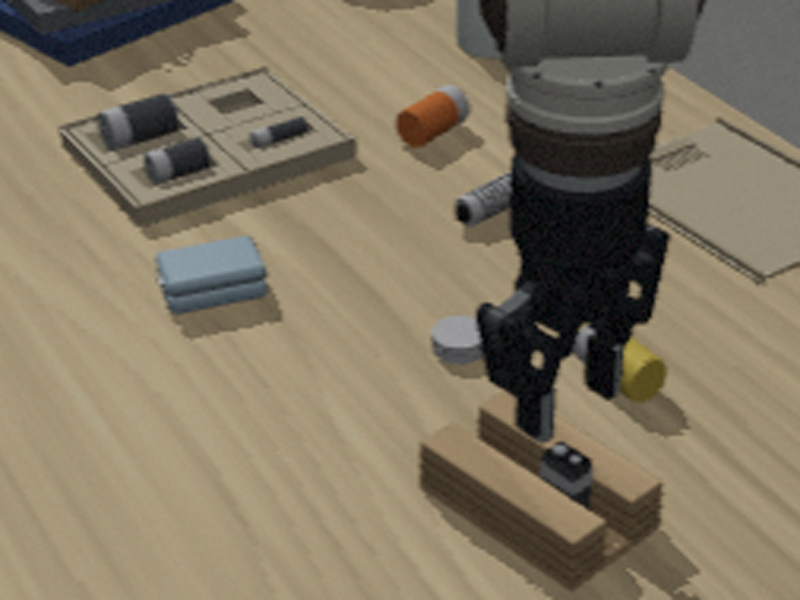

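The slim cell lies in its cradle at (280,132). The fingers straddle the block at (567,465).

Call:
step_arm(targets=[[0.6,[-1,-2,-20],[0,0,0]],[0.6,[-1,-2,-36],[0,0,0]],[0.6,[-1,-2,-42],[0,0,0]],[0.6,[-1,-2,-42],[0,0,0]],[0.1,[-1,-2,-42],[0,0,0]],[0,[-1,-2,-42],[0,0,0]],[0,[-1,-2,-42],[0,0,0]],[0,[-1,-2,-42],[0,0,0]]], force=50)

```text
time: 17.4
ee_pos: [0.5199, -0.2682, 0.0424]
tcp_rot: [179.9, 0.0, 103.5]
wrist_force: [-0.4, 1.3, 5.8]
opening: 0.016
grasp_force: 49.9
```

Call:
step_arm(targets=[[0,[0,0,10],[0,0,0]],[0,[0,0,30],[0,0,0]],[0,[0,0,60],[0,0,0]],[0,[0,5,85],[0,0,0]],[0,[4,45,90],[0,0,0.12]],[0,[8,90,90],[0,0,0.24]],[0,[12,135,90],[0,0,0.36]],[0,[16,180,90],[0,0,0.48]]])

```text
time: 18.2
ee_pos: [0.5353, -0.0866, 0.132]
tcp_rot: [180.0, 0.0, 131.2]
wrist_force: [0.7, -0.4, 0.1]
opening: 0.0162
grasp_force: 49.1
```

Call:
step_arm(targets=[[0,[4,45,0],[0,0,0.12]],[0,[8,90,0],[0,0,0.24]],[0,[12,135,0],[0,0,0.36]],[0,[16,180,0],[0,0,0.48]],[0,[20,225,0],[0,0,0.6]],[0,[24,270,0],[0,0,0.72]],[0,[28,315,0],[0,0,0.84]],[0,[32,350,0],[0,0,0.895]]])

```text
time: 19.0
ee_pos: [0.5672, 0.2645, 0.1318]
tcp_rot: [180.0, 0.0, -177.4]
wrist_force: [0.1, 0.2, -1.7]
opening: 0.016
grasp_force: 49.1
```

```bash
python3 -c "
from h import *
im,d=snap('side','s5');cv2.imwrite('pics/s5c.png',cv2.resize(im[90:240,150:350],(800,600),interpolation=cv2.INTER_CUBIC)[:,:,::-1])
o=bot.get_obs();print(o['ee_pos'],o['tcp_rot'],o['opening'])"
```

```text
[0.56731733 0.26847159 0.1312    ] [ 1.79883117e+02  2.64477446e-02 -1.77198382e+02] 0.015830536830841197
```

View pics/s5c.png

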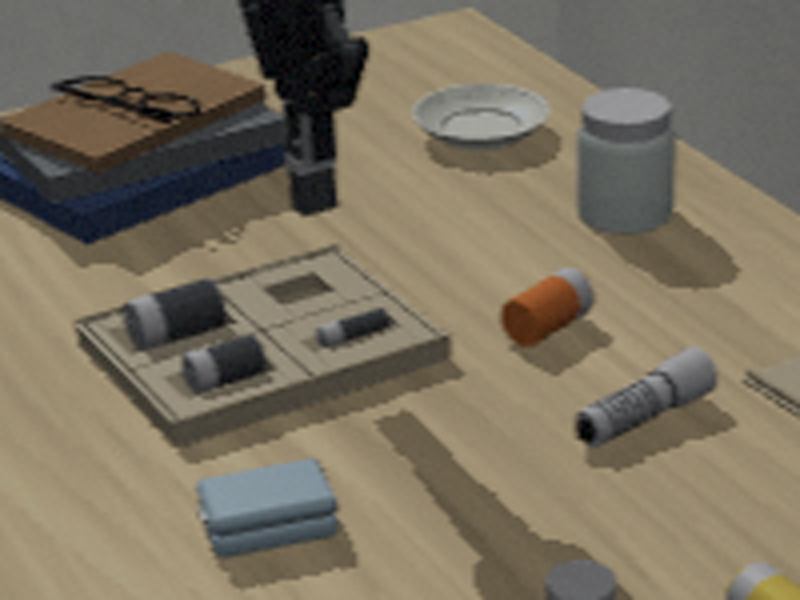

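The block hangs upright at (313,180), and the empty well is at (300,288).

Call:
step_arm(targets=[[0,[3,30,0],[0,0,-0.01]],[0,[5,43,-5],[0,0,-0.01]],[0,[5,43,-25],[0,0,-0.01]],[0,[5,43,-50],[0,0,-0.01]],[0,[5,43,-70],[0,0,-0.01]],[0,[5,43,-82],[0,0,-0.01]],[0,[5,43,-88],[0,0,-0.01]],[0,[5,43,-88],[0,0,-0.01]]])

```text
time: 19.85
ee_pos: [0.5722, 0.3045, 0.0428]
tcp_rot: [-180.0, -0.1, -178.3]
wrist_force: [0.5, 0.5, -0.1]
opening: 0.0158
grasp_force: 50.2
```

Call:
step_arm(targets=[[0,[0,4,0],[0,0,0.005]],[0,[0,7,0],[0,0,0.005]],[0,[0,7,-2],[0,0,0.005]],[0,[0,7,-3],[0,0,0.005]],[0,[0,7,-3],[0,0,0.005]]])

```text
time: 20.35
ee_pos: [0.5723, 0.3119, 0.0401]
tcp_rot: [-180.0, -0.0, -178.0]
wrist_force: [-1.0, 0.3, 0.5]
opening: 0.0162
grasp_force: 50.2
```

Call:
step_arm(targets=[[0,[0,0,-0.7],[0,0,0]],[0,[0,0,-0.7],[0,0,0]],[0.2,[0,0,-0.7],[0,0,0]],[0.26,[0,0,-0.7],[0,0,0]],[0.35,[0,0,-0.7],[0,0,0]],[0.4,[0,0,0],[0,0,0]],[0.4,[0,0,15],[0,0,0]],[0.4,[0,0,50],[0,0,0]]])

```text
time: 21.15
ee_pos: [0.571, 0.3112, 0.0886]
tcp_rot: [-179.9, -0.3, -178.0]
wrist_force: [0.5, 0.4, -0.2]
opening: 0.0341
grasp_force: 0.0
```

Call:
step_arm(targets=[[0.4,[-20,-20,40],[0,0,0]],[0.4,[-40,-60,60],[0,0,0]],[0.4,[-60,-100,60],[0,0,0]],[0.4,[-80,-140,60],[0,0,0]],[0.4,[-100,-180,60],[0,0,0]],[0.4,[-120,-220,60],[0,0,0]],[0.4,[-140,-260,60],[0,0,0]],[0.4,[-140,-260,60],[0,0,0]]])

```text
time: 21.95
ee_pos: [0.4308, 0.0488, 0.1522]
tcp_rot: [-180.0, 0.1, -178.2]
wrist_force: [0.4, 0.4, 0.5]
opening: 0.0343
grasp_force: 0.0
```

```bash
python3 - <<'E'
from h import *
from m import rect
im,d=snap('top','t6');W=world('top',d)
cv2.imwrite('pics/t6c.png',cv2.resize(im[160:300,60:200],(560,560),interpolation=cv2.INTER_CUBIC)[:,:,::-1])
im2,_=snap('side','s6');cv2.imwrite('pics/s6c.png',cv2.resize(im2[120:240,150:310],(800,600),interpolation=cv2.INTER_CUBIC)[:,:,::-1])
Z=W[...,2]; m=((Z>.0205)&(W[...,1]>.19)&(W[...,1]<.36)&(W[...,0]>.42)&(W[...,0]<.63)).astype(np.uint8)
m=cv2.morphologyEx(m,cv2.MORPH_OPEN,np.ones((2,2)))
n,l,s,c=cv2.connectedComponentsWithStats(m)
for i in range(1,n):
    if s[i,4]>25: P=W[l==i]; print(rect(P),np.percentile(P[:,2],[50,95]).round(4))
E
```

```text
(array([574.6, 234. ]), [np.float64(13.6), np.float64(49.3)], -1.0) [0.0259 0.0289]
(array([570.7, 314.2]), [np.float64(23.0), np.float64(27.9)], -87.1) [nan nan]
(array([484. , 202.2]), [np.float64(54.0), np.float64(232.0)], -88.5) [nan nan]
(array([480.8, 228.5]), [np.float64(25.6), np.float64(52.3)], -8.1) [nan nan]
```

View pics/t6c.png

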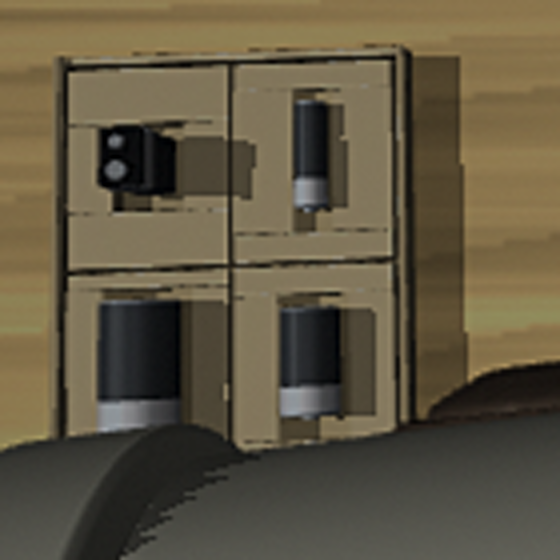

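View pics/s6c.png

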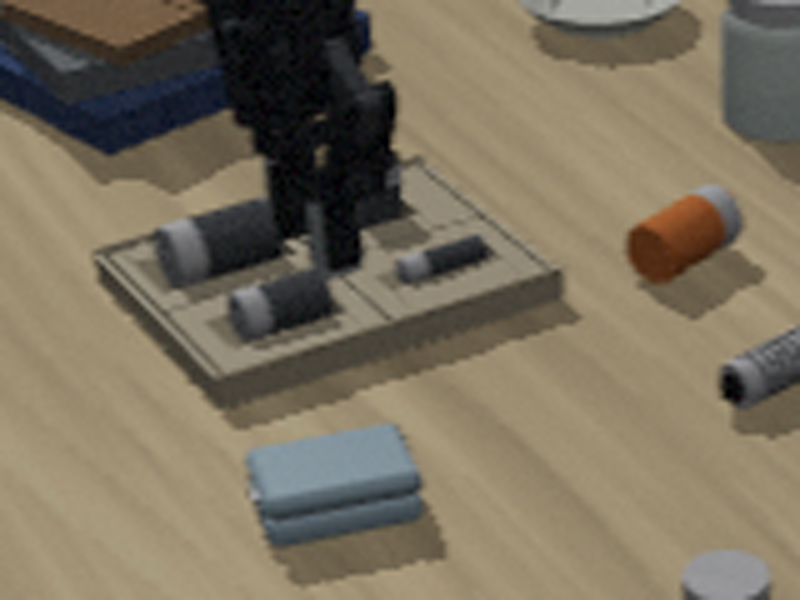

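Call:
step_arm(targets=[[0.4,[0,-45,10],[0,0,0]],[0.4,[0,-90,20],[0,0,0]],[0.4,[0,-135,30],[0,0,0]],[0.4,[0,-180,30],[0,0,0]],[0.4,[0,-225,30],[0,0,0]],[0.4,[0,-270,30],[0,0,0]],[0.4,[0,-270,30],[0,0,0]]])

```text
time: 22.75
ee_pos: [0.4331, -0.2215, 0.1801]
tcp_rot: [-180.0, -0.0, -178.2]
wrist_force: [-0.2, 1.0, 0.2]
opening: 0.0344
grasp_force: 0.0
```

```bash
python3 - <<'E'
from h import *
from m import rect
im,d=snap('top','t7');W=world('top',d)
Z=W[...,2]
for nm,(x,y,h) in dict(well=(572,312,.045),slim=(575,236,.0215),large=(478,306,.0215),medium=(481,232,.0215)).items():
    m=(abs(W[...,0]*1000-x)<45)&(abs(W[...,1]*1000-y)<34)&(Z>h); P=W[m]
    print(nm,rect(P),np.percentile(P[:,2],[50,95]).round(4),len(P))
E
```

```text
well (array([572.2, 309.3]), [np.float64(18.6), np.float64(24.9)], 1.2) [0.0515 0.0548] 176
slim (array([568. , 244.9]), [np.float64(44.5), np.float64(64.7)], 2.8) [0.0264 0.0291] 232
large (array([477.6, 299.5]), [np.float64(44.1), np.float64(66.1)], 3.0) [0.0399 0.0436] 723
medium (array([481.1, 232.6]), [np.float64(27.2), np.float64(53.0)], 1.0) [0.0343 0.0375] 416
```

```bash
python3 -c "
from workcell import bot
print(bot.job_done())"
```

```text
the job is handed in; nothing more can be done
None
```

I put all four batteries back and handed the job in at about 23 s: the three round cells lie in the cradles of their sizes, and the block stands terminals up in its well. The last depth check matched the expected seated heights, the arm never came near the hearing aid case, and no judging result came back.

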